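# Find and mark the high spot of a pulley on the run-out stand

### The arm

A 7-joint arm with a two-finger parallel gripper is mounted at the origin on the work surface. World frame = base frame: x ahead of the robot, y to its left, z up, the work surface at z = 0. Lengths are in m, angles in degrees, forces in N, time in s.
With the tool pointing down it reaches from about 0.35 to 0.775 m from the base axis. Payload 3.1 kg.
Tool frame: the origin (TCP) lies on the centre line of the jaws, within the pads' length; the fingertips stand 17 mm ahead of it and the grasp point (between the pads) lies 2 mm behind it (robot.tip_reach is the distance from the TCP to the fingertips, in m); z points along the fingers, y is the direction in which the jaws open and shut (so a half turn about z gives the same grasp; the last joint's range is limited). The gripper opens to 85 mm and grips with 20 to 120 N. Pads are 22 mm wide; open, the fingers measure 114 mm over their backs; the gripper's body (76 mm by 85 mm) begins 54 mm behind the grasp point. The pads swing forward as they close: fully open they stand 13 mm farther back than shut.
Start: joints at [68.887, 17.813, 0.802, 86.603, -0.252, 75.585, -1.558], TCP at [0.177, -0.521, 0.222] pointing down, gripper open.
Joint ranges: [-154.91, 154.91], [-16.99, 109.72], [-72.82, 74.43], [7.12, 147.25], [-82.49, 262.49], [11.32, 116.49], [-174.64, 174.64]. Speed limits (degrees/s): [159.86, 159.86, 180, 180, 180, 180, 180].

### API

Orientations are given as [roll, pitch, yaw] about the fixed x, y, z axes, in that order (R = Rz(yaw) Ry(pitch) Rx(roll)).
In Python, from station import robot, fingers, vision, workorder, recognise gives the robot as it stands. Calls block until the motion is done:
- robot.move_to(position, orientation): joint-space move of the TCP to a pose.
- robot.line_to(position, orientation=None, velocity=0.15, f_stop=None): straight line of the TCP; orientation=None keeps the orientation; velocity is the mean speed in m/s. With f_stop (N) it stops when the force on the tool has changed by that much, and returns True; else False.
- robot.move_j(angles): joint-space move.
- fingers.gripper_to(opening, force=None): opening from 0.0 (shut) to 1.0 (fully open); force is the grip in N (None keeps the last); returns when the fingers have stopped.
- robot.pause(seconds).
- robot.inverse_kinematics(position, orientation): joint angles nearest the present ones, or None.
- vision.grab_frame(name): name is "side" or "top"; returns the picture (384x512x3 uint8, red, green, blue); there is no depth.
- vision.calibration(name): a dict with "mtx" (3x3 intrinsics, pixels), "extrinsics" (4x4, takes a point from world to camera coordinates). Camera axes: x right, y up, looking along -z (the intrinsics and any distortion apply to the point x, -y, -z); pixel columns grow to the right and rows downward; lengths in m; the calibration is good to about 2 mm. A picture is of the moment at which its call begins. calibration takes no time and is no camera call.
A pose or a line that the arm cannot do raises robot.PlanningError and nothing moves.
- workorder.close_job(): hands the job in, once; it reports no verdict.
Trained networks look in the newest picture that a camera, given by its name, has taken for a name from the list of things; names that differ only in an ending like _2 or _b are one class to them, and where a whole thing is asked for, a point or a joint stands for the part that bears it (a point fixed in the world has none). Each returns a list of dicts, best first, with "p" (0 to 1); they miss things now and then, are a little off and sometimes report something else, mostly with a low value. They report only what shows in the picture. A call takes as long as a camera call. They do not tell look-alikes from the thing itself.
- recognise(label, camera): "rect" ([centre column, centre row, width, height] in pixels, round what is visible of it).
Readings, each from a call of its own:
- robot.current_time_s(): time.
- robot.current_joint_positions(): joint angles.
- robot.current_dq(): joint speeds.
- robot.current_joint_torque(): joint torques, N m.
- robot.current_tool_pos(): TCP position.
- robot.current_eef_rot(): TCP orientation.
- robot.current_contact_force(): force on the tool from outside, world axes, zero at the start.
- robot.current_torque(): the same for the moment, N m.
- robot.current_finger_gap(): opening from 0.0 (shut) to 1.0 (fully open).
Only numpy, scipy, OpenCV 4.12 (cv2) and the standard library are available. Lean on these libraries where they do the work, as an engineer would, in place of code of your own. Each camera call takes 0.05 s, during which the arm holds its last target.

### The job

By its crank knob, turn the pulley slowly against the feeler, stop it with its highest spot at the feeler (the needle at its greatest reading over a whole turn, not at the lesser bulge), and let go. Then lay the large hex nut flat on the pulley's rim face, directly beside the feeler and midway across the bare rim, as a marker, without shifting the pulley off its high spot. Leave the small nut, the wrench and the tin where they are.

Things in the scene. Friction and masses are not known exactly. Their poses are not given: they have to be found in the camera images.
- stand: Grey run-out stand on the bench; origin on the spindle axis at bench level, z up, +y from spindle to feeler, +x along the needle to its white scale. The pulley's edge bulges in two places, each some 35 degrees wide: the high spot by 5 mm, the lesser one by 2.5 mm, 120 degrees anticlockwise (from above) of the high spot. Feeler, needle and scale lie below the pulley's top face.
- axle (a point): Pulley centre at the height of its top face, 72 mm above the bench; axes as the stand's. The pulley is a flat-lying aluminium disc, 220 mm across, 32 mm thick. A dark faceplate bolted on it, 150 mm across, 6 mm thick (bolt heads and boss 4 mm higher), leaves a bare flat rim band from 75 to 110 mm radius.
- rim_mark (a point): Point fixed to the stand on the rim's top face, 95 mm from the axle on the line to the feeler, midway across the bare rim band: the middle of the nut's underside belongs here. Axes as for the axle.
- knob_grip (a point): Point to grip on the black crank knob: on its axis, 108 mm above the bench. The knob is an upright round grip, 22 mm diameter, 78 to 130 mm above the bench, its axis 52 mm from the axle; it spins freely on its own pin, so a gripper can lead it round without turning.
- wheel (a joint): Angle of faceplate and pulley, which turn as one, rad, anticlockwise from above; at 0 the knob lies on the axle's -x side. The angle between knob and high spot is unknown and differs every time. No stops either way; a drag of 0.22 N m (4 N at the knob) keeps it where it is left. Never turn it faster than about half a turn a second.
- needle (a joint): Needle reading, rad: about 0 with the sprung feeler on the round part of the rim, about 0.11 on top of the lesser bulge, about 0.21 on top of the high spot; 0.02 to 0.03 less when 6 degrees off the top. The black needle, 146 mm long, lies along the stand's +x at 0 and swings towards the axle (-y) over the white scale block as it grows.
- feeler_tip (a point): Centre of the steel ball, 12 mm across, with which the feeler touches the pulley's edge, 54 mm above the bench (18 mm under the rim's top face), about 116 mm from the axle on the round part and moved outwards by the bulges.
- big_nut_center (a point): Centre of the large plain steel hex nut, 30 mm across flats and 30 mm tall, 110 g, standing flat on the bench (centre 15 mm up); z is its bore. Its x axis is square to a pair of flats (and so every 60 degrees).
- small_nut_center (a point): Centre of the small plain steel hex nut, 19 mm across flats and 19 mm tall, on the bench: leave it alone.
- wrench: A steel wrench lying on the bench: leave it alone.
- tin: An upright plain tin, 72 mm diameter, 110 mm tall, origin under its middle: leave it alone.
Mind the look-alikes: they are no part of the job. Leave any orange or yellow look-alike of the part that bears big_nut_center alone.

How it is judged:
By the outcome, as a careful person would: the job done as asked, in the order asked, and still so for the second after the job is handed in, with the robot touching nothing.
It also fails if it takes over 72 s, if anything falls off the work surface, if the arm or the gripper's body presses on something with over 40 N, if the wrist force passes 120 N, or if a joint passes its speed limit or range.

## Working session

There is one attempt and no reset: what is moved stays moved. The work goes in short steps, each a Python script; the robot and the scene stay as the last script left them, time stands still between calls to the robot, and variables do not carry over. Pictures are saved under pics/ and viewed, and the job is handed in when it is done.

```bash
mkdir -p pics; ls; python3 - <<'E'
from station import robot, fingers, vision, workorder, recognise
import cv2
for n in("side","top"):
    f=vision.grab_frame(n); cv2.imwrite(f"pics/a_{n}.png",cv2.resize(f[:,:,::-1],(768,576),interpolation=cv2.INTER_CUBIC))
    c=vision.calibration(n); print(n,c)
    for l in("stand","axle","knob_grip","feeler_tip","big_nut_center","needle","small_nut_center","tin","wheel","wrench"):
        print(l,[(round(d["p"],2),[round(float(v),1) for v in d["rect"]]) for d in recognise(l,n)[:4]])
print(robot.current_time_s())
E
```

```text
pics
side {'mtx': array([[444.05534792,   0.        , 251.76049288],
       [  0.        , 444.05534792, 194.07758003],
       [  0.        ,   0.        ,   1.        ]]), 'extrinsics': array([[ 0.96788167, -0.25124375,  0.00903649, -0.45688722],
       [ 0.18057758,  0.7197597 ,  0.67032657, -0.21219483],
       [-0.17491947, -0.64716501,  0.74201121, -1.09451049],
       [ 0.        ,  0.        ,  0.        ,  1.        ]])}
stand [(0.88, [276.1, 206.8, 114.5, 80.7])]
axle [(0.66, [279.1, 207.1, 120.6, 85.9])]
knob_grip [(0.64, [246.4, 188.0, 9.1, 23.4])]
feeler_tip []
big_nut_center [(0.63, [270.5, 287.9, 16.7, 14.3]), (0.54, [251.3, 308.1, 12.3, 22.5]), (0.47, [283.0, 318.6, 15.0, 15.8]), (0.47, [312.1, 314.1, 12.9, 19.8])]
needle [(0.64, [304.1, 168.3, 52.1, 10.6])]
small_nut_center [(0.52, [338.2, 344.2, 8.6, 11.7])]
tin [(0.9, [189.0, 139.4, 29.6, 43.4])]
wheel [(0.93, [266.6, 201.1, 85.5, 69.5])]
wrench [(0.84, [247.4, 123.8, 43.6, 18.5])]
top {'mtx': array([[357.52750677,   0.        , 253.36018291],
       [  0.        , 357.52750677, 188.69251497],
       [  0.        , 
[... 157 characters left out ...]
3227892],
       [-0.13536203,  0.00492487,  0.99078397, -0.90036248],
       [ 0.        ,  0.        ,  0.        ,  1.        ]])}
stand [(0.66, [242.0, 175.4, 109.6, 138.3])]
axle [(0.95, [240.3, 174.1, 112.4, 138.2])]
knob_grip [(0.4, [95.5, 176.2, 23.9, 67.7])]
feeler_tip [(0.73, [209.6, 150.9, 17.1, 43.4])]
big_nut_center [(0.52, [349.2, 230.4, 16.4, 9.3]), (0.51, [362.0, 179.2, 14.7, 13.3]), (0.46, [333.5, 211.5, 16.4, 14.8])]
needle [(0.62, [96.7, 174.9, 19.0, 66.3]), (0.48, [203.6, 163.4, 4.9, 14.9])]
small_nut_center [(0.62, [392.9, 172.3, 7.1, 10.3])]
tin [(0.73, [121.7, 250.6, 41.0, 32.5])]
wheel [(0.89, [241.8, 188.0, 86.5, 84.6])]
wrench [(0.92, [96.1, 174.6, 20.0, 63.2])]
1.1
```

View pics/a_side.png

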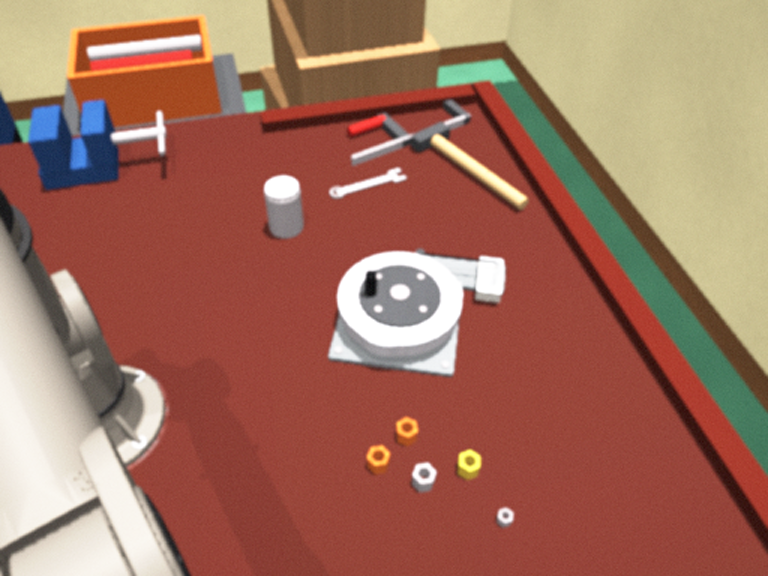

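View pics/a_top.png

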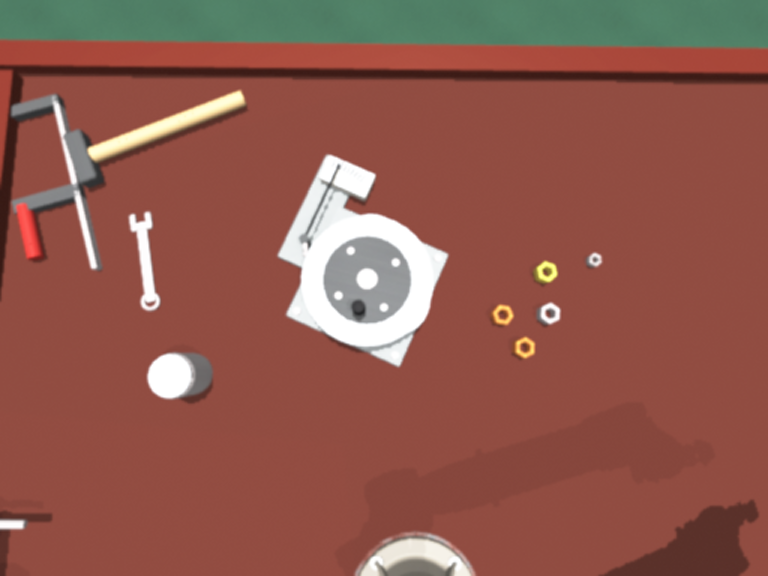

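The silver large nut is at top (366,209) and side (283,318). The orange and yellow nuts are look-alikes, and the small silver nut is at top (396,173). Next I'll work out the geometry and make enlarged crops.

```bash
cat > h.py <<'E'
import numpy as np, cv2
from station import robot, fingers, vision, workorder, recognise
C={n:vision.calibration(n) for n in("side","top")}
def proj(p,n):
    E=C[n]["extrinsics"];K=C[n]["mtx"];p=np.atleast_2d(p)
    c=p@E[:3,:3].T+E[:3,3]; c=c*[1,-1,-1]
    u=c@K.T; return u[:,:2]/u[:,2:]
def ray(px,n):
    E=C[n]["extrinsics"];K=C[n]["mtx"];R=E[:3,:3]
    d=np.linalg.inv(K)@np.array([px[0],px[1],1.]); d=R.T@(d*[1,-1,-1]); return -R.T@E[:3,3],d
def onz(px,n,z):
    o,d=ray(px,n); return o+d*(z-o[2])/d[2]
def tri(ps,pt):
    (a,u),(b,v)=ray(ps,"side"),ray(pt,"top")
    A=np.stack([u,-v],1); s,t=np.linalg.lstsq(A,b-a,rcond=None)[0]
    return (a+u*s+b+v*t)/2, np.linalg.norm(a+u*s-b-v*t)
def crop(f,x0,y0,w,h,k,name):
    cv2.imwrite(name,cv2.resize(f[y0:y0+h,x0:x0+w,::-1],(w*k,h*k),interpolation=cv2.INTER_CUBIC))
E
python3 - <<'E'
from h import *
fs=vision.grab_frame("side"); ft=vision.grab_frame("top")
np.save("fs0.npy",fs);np.save("ft0.npy",ft)
crop(ft,180,95,128,150,4,"pics/b_top.png"); crop(ft,310,160,100,90,6,"pics/b_nut.png")
crop(fs,215,150,130,110,5,"pics/b_side.png")
for n in("side","top"): print(n,ray((0,0),n)[0])
print(tri((283,318),(366,209)))
print("nut z.015",onz((366,209),"top",.03),onz((283,317),"side",.015))
g=cv2.cvtColor(ft,cv2.COLOR_RGB2GRAY); hsv=cv2.cvtColor(ft,cv2.COLOR_RGB2HSV)
m=((hsv[...,1]<70)&(g>50)&(g<140)).astype(np.uint8)
nb,l,st,ce=cv2.connectedComponentsWithStats(m[100:260,180:300]); print(st[1:][st[1:,4]>50],ce[1:][st[1:,4]>50])
E
```

```text
side [ 0.2890792  -0.67038966  0.95850754]
top [0.40505737 0.0670909  0.96374335]
(array([ 0.48306325, -0.23672846,  0.01933809]), np.float64(0.0017055465185499823))
nut z.015 [ 0.48134824 -0.23313056  0.03      ] [ 0.48555381 -0.23244916  0.015     ]
[[ 53  99  12  15 127]] [[ 58.25984252 105.73228346]]
```

View pics/b_top.png

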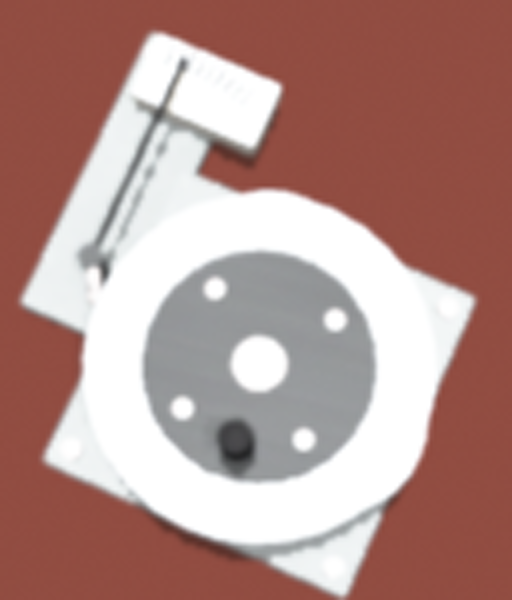

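View pics/b_side.png

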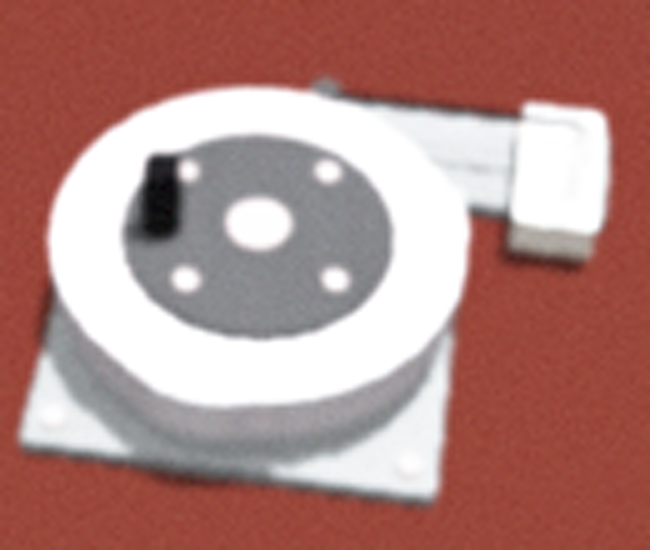

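View pics/b_nut.png

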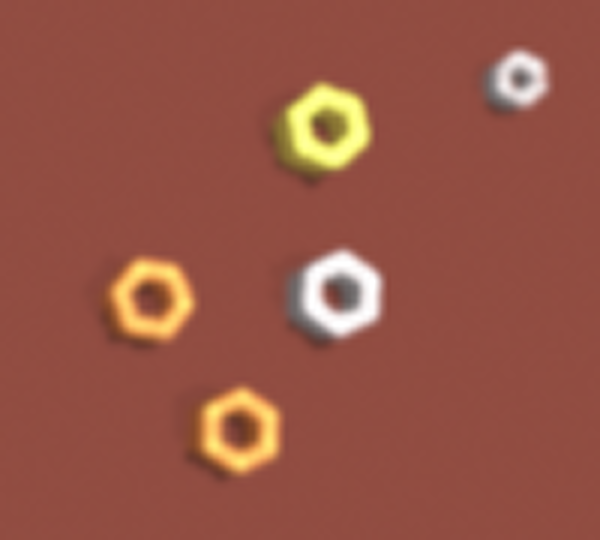

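```bash
cat >> h.py <<'E'
from scipy.ndimage import map_coordinates, gaussian_filter1d
def radial(g,c,z,r0,r1,n,step=.00025,N=180,sign=1,sm=3):
    th=np.arange(N)*2*np.pi/N; r=np.arange(r0,r1,step)
    P=np.stack([c[0]+np.cos(th)[:,None]*r,c[1]+np.sin(th)[:,None]*r,np.full((N,len(r)),z)],-1).reshape(-1,3)
    uv=proj(P,n); v=map_coordinates(g.astype(float),[uv[:,1],uv[:,0]],order=1).reshape(N,-1)
    d=sign*np.gradient(gaussian_filter1d(v,sm,axis=1),axis=1); i=d.argmax(1)
    return th,r[i],d.max(1)
def fitc(g,c,z,r0,r1,n,R,sign=1):
    c=np.array(c,float)
    for _ in range(6):
        th,r,s=radial(g,c,z,r0,r1,n,sign=sign)
        A=np.stack([np.cos(th),np.sin(th),np.ones_like(th)],1); w=np.ones(len(th),bool)
        for _ in range(5):
            x=np.linalg.lstsq(A[w],r[w],rcond=None)[0]; e=r-A@x; w=abs(e)<2.5*np.std(e[w])+1e-5
        c+=x[:2]
    return c,x[2],w.mean()
E
python3 - <<'E'
from h import *
G={"side":np.load("fs0.npy"),"top":np.load("ft0.npy")}
c0=onz((244.7,186),"top",.082)[:2]; print(c0)
for n in G:
    g=G[n][...,0]; c,R,w=fitc(g,c0,.078,.06,.095,n,.075); print(n,c,R,w)
    gg=G[n][...,1]
    cc=c
    th,r,s=radial(gg,cc,.072,.1,.122,n,N=72,sign=-1); 
    print((r*1000).round(1).tolist()); print(s.round(0).astype(int).tolist())
E
```

```text
[0.53211447 0.08433362]
side [0.53176058 0.0811393 ] 0.07252733811331495 0.9611111111111111
[117.0, 118.0, 114.8, 114.0, 114.3, 115.3, 115.3, 115.5, 120.5, 119.5, 118.5, 116.3, 118.5, 117.0, 116.5, 118.5, 118.0, 116.3, 117.5, 116.8, 116.5, 116.0, 116.3, 115.0, 115.5, 115.0, 114.8, 114.3, 113.3, 113.8, 113.5, 113.3, 111.8, 111.3, 111.0, 111.8, 111.0, 111.3, 111.3, 110.0, 110.3, 110.3, 110.5, 110.8, 112.0, 114.0, 115.5, 115.0, 114.5, 112.5, 110.8, 110.3, 110.5, 110.0, 110.5, 110.0, 110.5, 110.0, 110.8, 110.3, 111.0, 111.0, 110.8, 111.3, 112.3, 112.3, 112.3, 111.5, 111.3, 113.5, 114.8, 116.8]
[2, 0, 1, 1, 1, 1, 1, 0, 2, 6, 6, 3, 5, 6, 5, 6, 5, 6, 6, 6, 6, 6, 6, 7, 7, 7, 7, 8, 8, 8, 9, 8, 10, 8, 9, 10, 10, 8, 6, 6, 6, 6, 5, 5, 5, 5, 5, 4, 5, 4, 5, 5, 5, 4, 5, 5, 5, 4, 5, 5, 4, 5, 5, 6, 8, 9, 9, 9, 8, 9, 9, 8]
top [0.53307331 0.08519639] 0.07295440928897295 0.9722222222222222
[115.3, 113.5, 117.0, 120.8, 112.0, 112.8, 112.3, 112.3, 112.0, 120.0, 119.0, 115.5, 112.0, 118.0, 111.0, 112.5, 112.8, 111.5, 111.0, 113.3, 119.5, 111.0, 111.3, 111.8, 111.5, 110.0, 120.5, 119.0, 111.8, 112.0, 111.5, 111.8, 111.0, 112.3, 112.3, 111.5, 111.0, 111.3, 111.8, 111.5, 112.0, 111.0, 111.0, 111.3, 112.8, 115.3, 116.0, 116.8, 116.0, 114.3, 112.8, 112.0, 112.3, 113.8, 118.3, 120.8, 112.3, 112.0, 112.5, 111.8, 120.0, 113.0, 111.8, 112.0, 111.8, 112.5, 112.0, 112.8, 112.3, 113.0, 114.8, 114.0]
[8, 9, 6, 2, 0, 1, 1, 1, 1, 3, 1, 5, 9, 1, 1, 1, 7, 10, 8, 8, 6, 1, 1, 1, 1, 1, 4, 6, 7, 10, 10, 10, 10, 9, 8, 6, 5, 6, 4, 5, 5, 6, 5, 5, 5, 10, 9, 10, 10, 10, 10, 9, 9, 8, 7, 4, 0, 0, 0, 0, 6, 7, 9, 9, 9, 9, 9, 8, 10, 8, 9, 8]
```

Both bulges show in the pulley outline in the top view. The 5 mm one is at about 233° world and the lesser one at about 353°, 120° anticlockwise of it, which matches the description. The silver nut at top (366.7,208.8) is the large plain one: three coloured look-alikes surround it, and the small silver nut sits at (396,173). Next I'll measure the knob, stand yaw and nut precisely.

```bash
cat >> h.py <<'E'
AX=np.array([.5327,.0840]); YAW=np.radians(-24.2)
def S(p):  # stand coords -> world
    p=np.atleast_2d(p).astype(float); c,s=np.cos(YAW),np.sin(YAW)
    return np.stack([AX[0]+c*p[:,0]-s*p[:,1],AX[1]+s*p[:,0]+c*p[:,1],p[:,2]],1)
E
python3 - <<'E'
from h import *
fs=np.load("fs0.npy");ft=np.load("ft0.npy")
# knob: dark blob
for n,f,(x0,y0,x1,y1) in(("top",ft,(225,190,255,220)),("side",fs,(235,175,260,205))):
    g=f[y0:y1,x0:x1].max(2); m=(g<70).astype(np.uint8); ys,xs=np.nonzero(m); print(n,xs.min()+x0,xs.max()+x0,ys.min()+y0,ys.max()+y0,xs.mean()+x0,ys.mean()+y0)
# model fit: knob axis position, project cylinder z .078-.130
def mask_cyl(c,n,shape,k=8):
    t=np.linspace(0,2*np.pi,40)
    P=np.concatenate([np.stack([c[0]+.011*np.cos(t),c[1]+.011*np.sin(t),np.full(40,z)],1) for z in(.078,.130)])
    return cv2.contourArea(cv2.convexHull(proj(P,n).astype(np.float32))),cv2.convexHull(proj(P,n).astype(np.float32))
for cn,c in(("",AX),):
    for a in range(170,215,3):
        k=AX+.052*np.array([np.cos(np.radians(a)),np.sin(np.radians(a))])
        out=[]
        for n in("top","side"):
            h=mask_cyl(k,n,None)[1][:,0]; out.append((h.min(0).round(1).tolist(),h.max(0).round(1).tolist(),h.mean(0).round(1).tolist()))
        if a%3==2 : print(a,out)
# nut: hexagon fit in top
P0=onz((366.7,208.8),"top",.03)[:2]
g=ft.min(2).astype(float)
best=None
for a in range(0,60,2):
  for dx in np.arange(-.004,.0041,.001):
    for dy in np.arange(-.004,.0041,.001):
      t=np.radians(a+30+60*np.arange(6)); R=.015/np.cos(np.pi/6)
      hx=np.stack([P0[0]+dx+R*np.cos(t),P0[1]+dy+R*np.sin(t),np.full(6,.03)],1)
      q=((proj(hx,"top")-[340,180])*8+3.5).round().astype(np.int32)
      m=np.zeros((480,480),np.uint8); cv2.fillPoly(m,[q],1); m=cv2.resize(m.astype(np.float32),(60,60),interpolation=cv2.INTER_AREA)
      m=cv2.GaussianBlur(m,(0,0),.6); hole=0
      I=(g[180:240,340:400]-60)/195; 
      yy,xx=np.mgrid[0:60,0:60]; w=(np.hypot(xx-26.7,yy-28.8)<11)&(np.hypot(xx-26.7,yy-28.8)>4)
      e=((m-np.clip(I,0,1))**2*w).sum()
      if best is None or e<best[0]: best=(e,a,P0[0]+dx,P0[1]+dy)
print("nut",best)
for n,f in(("top",ft),("side",fs)):
    b=cv2.resize(f[...,::-1],None,fx=4,fy=4,interpolation=cv2.INTER_CUBIC)
    def pl(P,col,cl=False):
        cv2.polylines(b,[((proj(P,n)+.5)*4).round().astype(np.int32)],cl,col,1)
    t=np.linspace(0,2*np.pi,60); ci=lambda r,z:S(np.stack([r*np.cos(t),r*np.sin(t),0*t+z],1))
    pl(ci(.075,.078),(0,0,255));pl(ci(.11,.072),(255,0,0))
    pl(S([[0,0,.072],[0,.095,.072]]),(0,200,0)); 
    ball=S([[0,.116,.054]]); q=((proj(ball,n)[0]+.5)*4).round().astype(int); cv2.circle(b,tuple(int(v) for v in q),9,(255,0,255),1)
    pl(S([[0,-.13,.072],[0,.2,.072]]),(0,200,0)); pl(S([[-.13,0,.072],[.13,0,.072]]),(0,200,0))
    k=AX+.052*np.array([np.cos(np.radians(188)),np.sin(np.radians(188))])
    pl(np.stack([k[0]+.011*np.cos(t),k[1]+.011*np.sin(t),0*t+.13],1),(0,255,255))
    x0,y0,w,h={"top":(180,95,128,148),"side":(205,145,150,115)}[n]
    cv2.imwrite(f"pics/c_{n}.png",b[y0*4:(y0+h)*4,x0*4:(x0+w)*4])
E
```

```text
top 236 242 202 210 238.92857142857142 207.07142857142858
side 243 250 182 197 246.66666666666666 189.97222222222223
170 [([235.6999969482422, 199.8000030517578], [245.39999389648438, 210.8000030517578], [240.60000610351562, 205.3000030517578]), ([242.39999389648438, 179.8000030517578], [250.89999389648438, 199.39999389648438], [246.6999969482422, 189.39999389648438])]
173 [([236.8000030517578, 200.0], [246.5, 211.0], [241.8000030517578, 205.5]), ([242.5, 180.5], [251.10000610351562, 200.1999969482422], [246.8000030517578, 190.1999969482422])]
176 [([238.0, 200.10000610351562], [247.60000610351562, 211.10000610351562], [242.89999389648438, 205.60000610351562]), ([242.6999969482422, 181.3000030517578], [251.1999969482422, 201.0], [246.89999389648438, 191.0])]
179 [([239.10000610351562, 200.10000610351562], [248.6999969482422, 211.10000610351562], [244.0, 205.6999969482422]), ([242.89999389648438, 182.0], [251.39999389648438, 201.6999969482422], [247.10000610351562, 191.6999969482422])]
182 [([240.3000030517578, 200.10000610351562], [249.8000030517578, 211.10000610351562], [245.1999969
[... 1739 characters left out ...]
00610351562], [253.89999389648438, 203.60000610351562]), ([247.10000610351562, 188.1999969482422], [255.8000030517578, 208.0], [251.39999389648438, 198.0])]
209 [([250.3000030517578, 197.5], [259.70001220703125, 208.60000610351562], [254.89999389648438, 203.0]), ([247.8000030517578, 188.8000030517578], [256.5, 208.60000610351562], [252.10000610351562, 198.60000610351562])]
212 [([251.3000030517578, 196.89999389648438], [260.70001220703125, 208.0], [255.89999389648438, 202.5]), ([248.5, 189.39999389648438], [257.29998779296875, 209.1999969482422], [252.8000030517578, 199.10000610351562])]
nut (np.float64(8.591391280552658), 26, np.float64(0.48288788351311357), np.float64(-0.2339871293846883))
```

View pics/c_top.png

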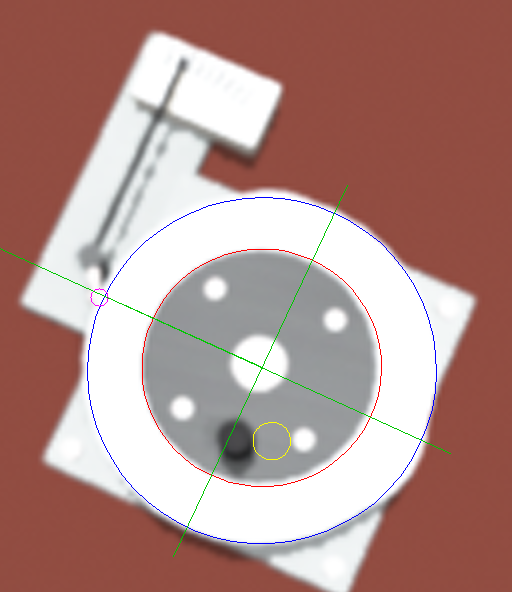

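View pics/c_side.png

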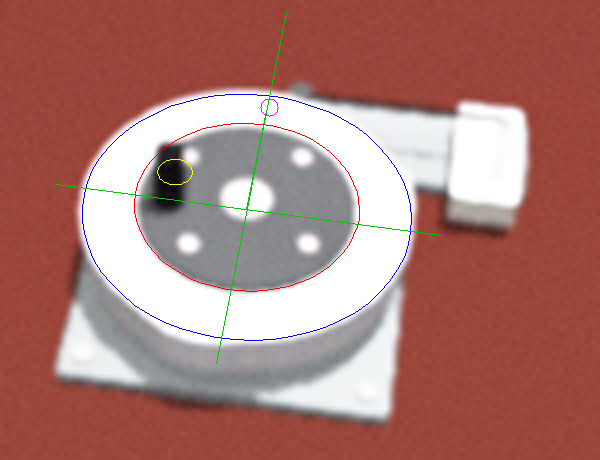

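```bash
python3 - <<'E'
from h import *
fs=np.load("fs0.npy");ft=np.load("ft0.npy")
z=.01
q=lambda x,y:onz((180+(x+.5)/4-.5,95+(y+.5)/4-.5),"top",z)[:2]
a,b,c=q(448,305),q(335,565),q(70,448)
an=lambda v:np.degrees(np.arctan2(v[1],v[0]))
print(a,b,c,"mid",(a+c)/2,np.linalg.norm(a-b),np.linalg.norm(c-b),an(a-b),an(c-b)-90)
z=.054
p,t=q(92,255),q(183,63);print("needle",p,t,np.linalg.norm(t-p),an(t-p))
# faceplate bolts z .082
z=.082
B=[q(*v) for v in((215,288),(335,320),(304,440),(182,408))];print("bolts mid",np.mean(B,0),[an(v-np.mean(B,0)) for v in B]); print("boss",q(259,364))
z=.13;k=q(236.5,437);print("knob top",k)
z=.054
qs=lambda x,y,z:onz((215+(x+.5)/5-.5,150+(y+.5)/5-.5),"side",z)[:2]
print("side boss",qs(258.5,223,.082),"bolts",np.mean([qs(*v,.082) for v in((187,170),(328,171),(335,279),(186,278))],0),"knob top",qs(164,162,.13))
print("side corner bolts",qs(50,415,.01),qs(410,463,.01), "top equivalents",b,a)
# IK
n=0
for base in(0,180):
  prev=robot.current_joint_positions(); 
  for d in range(0,-200,-20):
    A=167+d; k=np.array([.533,.0848])+.052*np.array([np.cos(np.radians(A)),np.sin(np.radians(A))])
    y=(A+180+base+180)%360-180   # tool y angle = yaw-90 = tangential = A+90
    j=robot.inverse_kinematics([k[0],k[1],.106],[180,0,y]); print(base,A,None if j is None else np.round(j,0).tolist())
E
```

```text
[ 0.58499409 -0.04108473] [0.40961524 0.03492437] [0.48576926 0.21222577] mid [0.53538167 0.08557052] 0.1911416386185459 0.1929643018906753 -23.431883108208268 -23.244361404639434
needle [0.60769643 0.19486757] [0.73789338 0.13817265] 0.14200549132062967 -23.530960162006313
bolts mid [0.53328383 0.08514607] [np.float64(30.519453986123217), np.float64(-59.36055185300016), np.float64(-149.18141594934494), np.float64(120.72102665974266)]
boss [0.53305174 0.0851534 ]
knob top [0.48283424 0.09686072]
side boss [0.53311734 0.08424104] bolts [0.53330428 0.08396163] knob top [0.48402747 0.09555677]
side corner bolts [0.40760059 0.04046424] [ 0.58407723 -0.03653638] top equivalents [0.40961524 0.03492437] [ 0.58499409 -0.04108473]
0 167 [24.0, 24.0, -48.0, 104.0, 20.0, 61.0, -134.0]
0 147 [18.0, 23.0, -42.0, 102.0, 18.0, 61.0, -154.0]
0 127 [-62.0, 32.0, 65.0, 103.0, -32.0, 66.0, -130.0]
0 107 [-61.0, 34.0, 65.0, 100.0, -34.0, 67.0, -150.0]
0 87 [25.0, 37.0, -62.0, 94.0, 35.0, 70.0, 133.0]
0 67 [25.0, 39.0, -62.0, 92.0, 36.0, 71.0, 113.0]
0 47 [25.0, 41.0, -62.0, 90.0, 37.0, 72.0, 94.0]
0 27 [26.0, 42.0, -62.0, 88.0, 38.0, 73.0, 76.0]
0 7 [20.0, 35.0, -47.0, 88.0, 27.0, 68.0, 66.0]
0 -13 [23.0, 35.0, -48.0, 89.0, 27.0, 68.0, 47.0]
180 167 [30.0, 27.0, -57.0, 104.0, 25.0, 63.0, 41.0]
180 147 [28.0, 29.0, -58.0, 102.0, 27.0, 64.0, 18.0]
180 127 [26.0, 31.0, -59.0, 100.0, 29.0, 66.0, -4.0]
180 107 [25.0, 34.0, -59.0, 97.0, 31.0, 67.0, -25.0]
180 87 [23.0, 35.0, -57.0, 94.0, 31.0, 68.0, -45.0]
180 67 [22.0, 36.0, -55.0, 92.0, 31.0, 69.0, -63.0]
180 47 [20.0, 36.0, -52.0, 90.0, 30.0, 69.0, -80.0]
180 27 [19.0, 35.0, -47.0, 88.0, 27.0, 68.0, -96.0]
180 7 [18.0, 34.0, -42.0, 88.0, 24.0, 67.0, -112.0]
180 -13 [16.0, 32.0, -37.0, 89.0, 20.0, 66.0, -128.0]
```

```bash
cat >> h.py <<'E'
AX=np.array([.5332,.0847]); YAW=np.radians(-23.45); RK=.052
def kpose(A,z=.106,r=RK,off=(0,0)):
    a=np.radians(A); return [float(AX[0]+off[0]+r*np.cos(a)),float(AX[1]+off[1]+r*np.sin(a)),z],[180,0,float((A+180)%360-180)]
E
python3 - <<'E'
from h import *
t0=robot.current_time_s()
fingers.gripper_to(.75,force=20)
p,o=kpose(167,.2); p[:2]=[.4834,.0962]
robot.move_to(p,o); print(robot.current_time_s()-t0, robot.current_tool_pos())
p[2]=.106; hit=robot.line_to(p,velocity=.12,f_stop=15); print("hit",hit,robot.current_contact_force())
crop(vision.grab_frame("top"),180,95,128,148,4,"pics/d_top.png")
fingers.gripper_to(0.0,force=20); print("gap",robot.current_finger_gap(),robot.current_contact_force(),robot.current_tool_pos())
crop(vision.grab_frame("side"),185,95,170,145,4,"pics/d_side.png")
print(robot.current_time_s())
E
```

```text
2.8 [0.48381238 0.09465757 0.19979041]
hit False [ 0.09253584 -0.45495748 -0.5152952 ]
gap 0.24769234991908848 [0.70933288 1.41041484 2.49275542] [0.48396348 0.09715104 0.10664049]
5.4917
```

View pics/d_top.png

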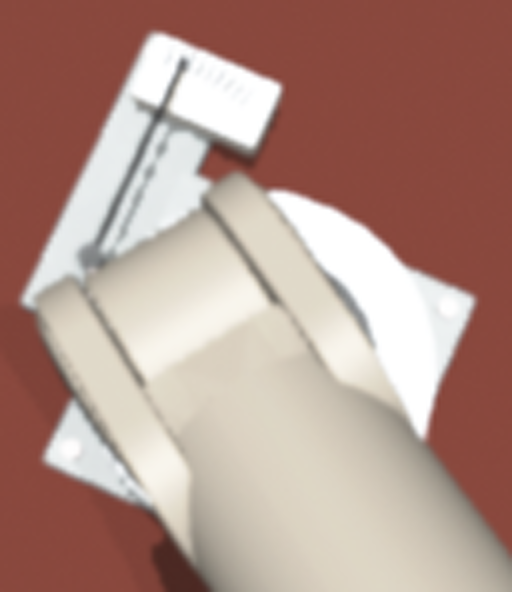

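View pics/d_side.png

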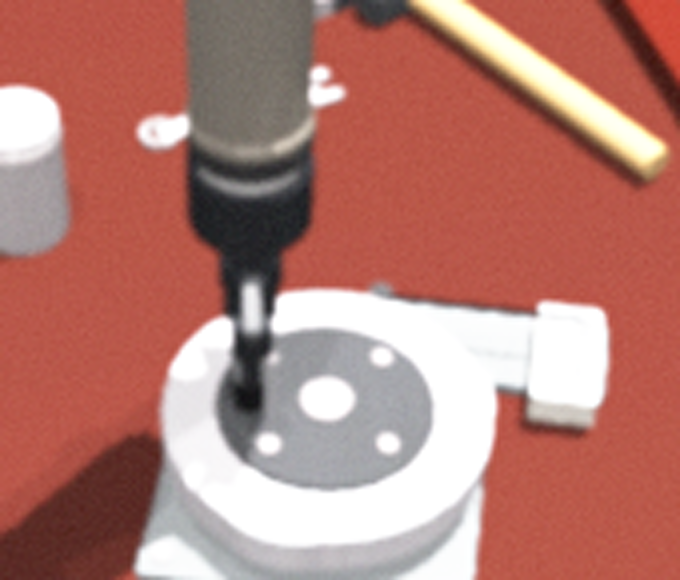

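```bash
cat >> h.py <<'E'
def turn(A,v=.05,off=(0,0)):
    p,o=kpose(A,off=off); robot.line_to(p,o,velocity=v)
    f=robot.current_contact_force(); a=np.radians(A); 
    return float(f[0]*np.cos(a)+f[1]*np.sin(a)), float(-f[0]*np.sin(a)+f[1]*np.cos(a)), float(f[2])
E
python3 - <<'E'
from h import *
for A in range(155,64,-10):
    f=turn(A); p=robot.current_tool_pos()[:2]-AX
    print(A,np.round(f,1),round(robot.current_time_s(),2),np.degrees(np.arctan2(p[1],p[0])).round(1),np.hypot(*p).round(4))
    if max(abs(f[0]),abs(f[1]))>30: break
crop(vision.grab_frame("top"),180,95,128,148,4,"pics/e_top.png")
crop(vision.grab_frame("side"),185,95,170,145,4,"pics/e_side.png")
E
```

```text
155 [-0.5  2.6  7.2] 5.86 156.5 0.0509
145 [-0.6  1.8  7.4] 6.19 145.8 0.0509
135 [-0.3  2.4  6.4] 6.53 135.4 0.051
125 [-0.9  1.2  5.6] 6.86 125.2 0.0511
115 [-1.8  0.7  5.3] 7.19 115.1 0.0511
105 [-0.6  2.3  6.8] 7.53 105.0 0.0512
95 [-1.3  0.9  5.6] 7.86 95.0 0.0513
85 [-2.2  2.6  6.4] 8.19 85.1 0.0513
75 [-1.8  2.3  6.6] 8.53 75.2 0.0514
65 [-1.9  1.9  7.4] 8.86 65.6 0.0514
```

View pics/e_top.png

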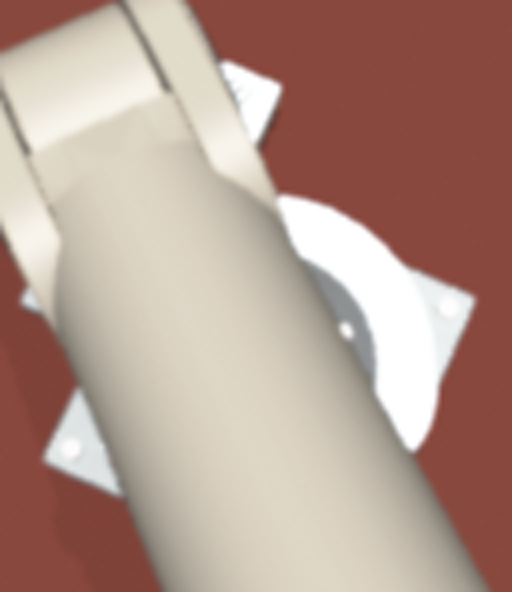

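View pics/e_side.png

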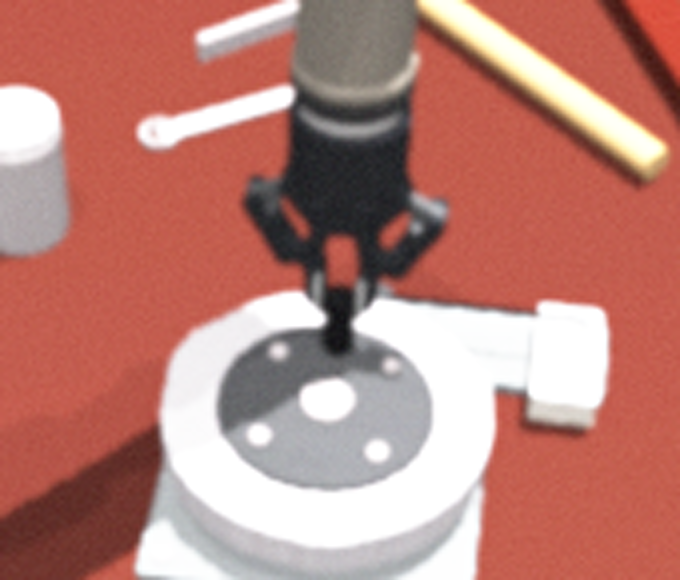

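```bash
python3 - <<'E'
from h import *
for A in(55,45,35,25): f=turn(A)
print(f)
ang=[];F=[];T=[]
for A in range(20,-25,-4):
    f=turn(A,.04); p=robot.current_tool_pos()[:2]-AX
    ang.append(np.degrees(np.arctan2(p[1],p[0]))); F.append(vision.grab_frame("side")); T.append(vision.grab_frame("top"))
    print(A,ang[-1].round(1),np.round(f,1))
np.savez("sw.npz",ang=ang,F=F,T=T); print(robot.current_time_s())
rows=[]
for i in range(0,12,3):
    rows.append(np.hstack([cv2.resize(F[j][155:210,270:340,::-1],None,fx=3.6,fy=2.6,interpolation=cv2.INTER_CUBIC) for j in range(i,i+3)]))
cv2.imwrite("pics/f.png",np.vstack(rows)); 
E
```

```text
(-2.042140305183318, 2.9053023209235453, 6.01989329439086)
20 23.7 [-2.4  4.   5.9]
16 20.1 [-3.1  4.6  6.7]
12 16.3 [-2.6  4.7  5.6]
8 14.8 [-2.4  6.9  5.2]
4 13.0 [-1.6  8.4  4.7]
0 6.5 [-2.7  5.9  5.2]
-4 0.7 [-1.9  5.1  4.4]
-8 -4.9 [-1.9  4.2  5. ]
-12 -9.6 [-3.1  4.4  5.1]
-16 -14.0 [-1.8  3.5  6.1]
-20 -18.3 [-2.7  3.3  5.8]
-24 -21.9 [-3.9  3.6  4.9]
14.5083
```

View pics/f.png

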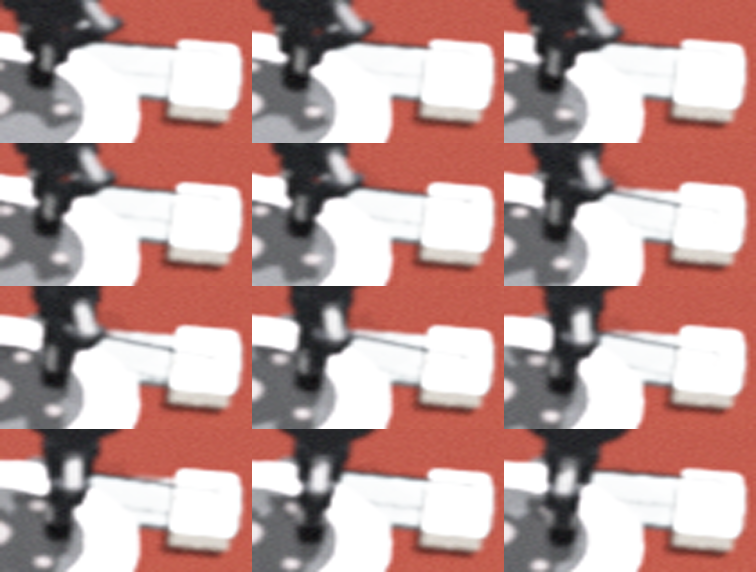

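```bash
cat >> h.py <<'E'
PIV=np.array([.6077,.1949]); NZ=.056
def needle(f,bg,n="side",s0=.05,s1=.09):
    d=np.clip(bg.astype(float)-f.max(2),0,None)
    ph=np.radians(np.arange(-4,20,.1)); s=np.linspace(s0,s1,40); out=[]
    for p in ph:
        a=YAW-p; P=np.stack([PIV[0]+s*np.cos(a),PIV[1]+s*np.sin(a),0*s+NZ],1); uv=proj(P,n)
        out.append(map_coordinates(d,[uv[:,1],uv[:,0]],order=1).mean())
    out=gaussian_filter1d(np.array(out),4); i=out.argmax(); j=slice(max(i-12,0),i+13)
    w=np.clip(out[j]-out[j].max()*.4,0,None)
    return float((w*ph[j]).sum()/w.sum()),float(out.max())
E
python3 - <<'E'
from h import *
D=np.load("sw.npz");F=D["F"]; bg=np.max(F,0).max(2).astype(np.uint8); np.save("bg.npy",bg)
for a,f in zip(D["ang"],F): print(a.round(1),np.round(needle(f,bg),3),np.round(needle(f,bg,s0=.095,s1=.14),3))
E
```

```text
23.7 [2.4000e-02 6.0252e+01] [2.2000e-02 2.4539e+01]
20.1 [1.9000e-02 6.7476e+01] [2.1000e-02 2.5326e+01]
16.3 [2.1000e-02 7.1728e+01] [2.1000e-02 2.4128e+01]
14.8 [4.5000e-02 7.2887e+01] [ 0.042 26.08 ]
13.0 [8.7000e-02 8.8688e+01] [ 0.082 34.008]
6.5 [ 0.215 88.079] [ 0.213 24.087]
0.7 [ 0.26  79.183] [ 0.25  25.325]
-4.9 [ 0.255 68.342] [ 0.245 26.465]
-9.6 [ 0.211 71.79 ] [ 0.208 21.719]
-14.0 [ 0.147 88.331] [ 0.141 24.178]
-18.3 [ 0.072 67.295] [ 0.061 32.028]
-21.9 [2.8000e-02 5.3426e+01] [2.1000e-02 2.4583e+01]
```

```bash
python3 - <<'E'
from h import *
bg=np.load("bg.npy")
cmd=-2.
for A in(-18,-10,-4): turn(A,.04)
for k in range(4):
    f=turn(cmd,.03); robot.pause(.3); p=robot.current_tool_pos()[:2]-AX; a=np.degrees(np.arctan2(p[1],p[0]))
    fr=vision.grab_frame("side"); print(cmd,a.round(2),np.round(f,1),np.round(needle(fr,bg),3),np.round(needle(fr,bg,s0=.095,s1=.14),3))
    if abs(a+2)<.4: break
    cmd+=(-2-a)
fingers.gripper_to(.7); robot.pause(.2)
fr=vision.grab_frame("side"); print("released",robot.current_finger_gap(),np.round(needle(fr,bg),3))
p=robot.current_tool_pos(); robot.line_to([p[0],p[1],.2],velocity=.15)
fs=vision.grab_frame("side"); ft=vision.grab_frame("top"); print(np.round(needle(fs,bg),3),robot.current_time_s())
np.save("fs1.npy",fs);np.save("ft1.npy",ft)
crop(fs,185,95,170,145,4,"pics/g_side.png");crop(ft,180,95,128,148,4,"pics/g_top.png")
E
```

```text
-2.0 -7.89 [-4.6 -3.6  9. ] [ 0.232 73.891] [ 0.227 26.5  ]
3.8930012101843383 -1.52 [-2.5 -3.3  8.5] [ 0.265 93.433] [ 0.253 28.043]
3.40935250361471 -1.52 [-3.4 -2.4  8.4] [ 0.264 93.909] [ 0.255 27.663]
2.925242353609061 -1.55 [-3.3 -1.3  7.6] [ 0.264 91.486] [ 0.255 27.845]
released 0.6985834737820611 [  0.267 109.576]
[ 0.264 51.603] 19.4667
```

View pics/g_side.png

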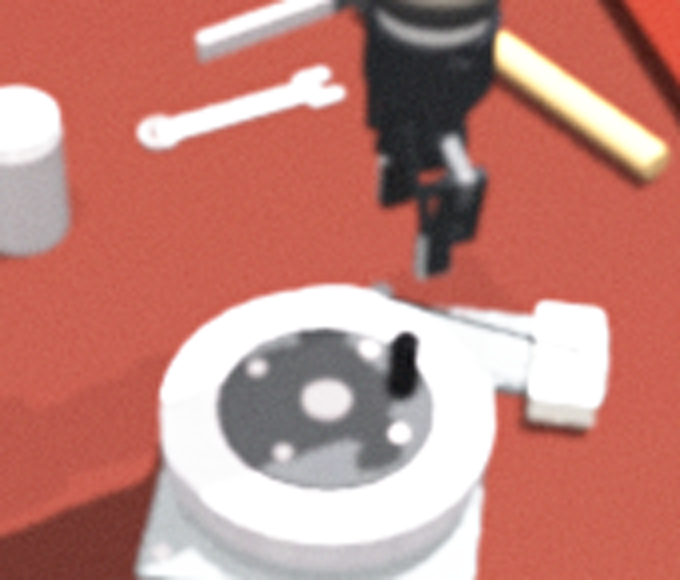

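View pics/g_top.png

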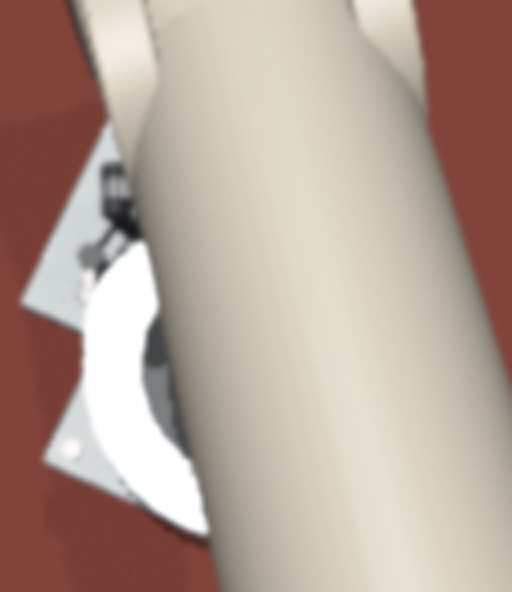

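The pulley is released on the high spot, with the needle at 0.265 raw against 0.02 raw on the round part. The knob is in the clear at side crop (402,365). Next I'll go for the silver large nut.

```bash
python3 - <<'E'
from h import *
N=np.array([.4831,-.2338]); yaw=-4.
print(robot.inverse_kinematics([*N,.021],[180,0,yaw]))
fingers.gripper_to(.65)
robot.move_to([*N,.12],[180,0,yaw]); robot.pause(.2)
fs=vision.grab_frame("side"); ft=vision.grab_frame("top"); bg=np.load("bg.npy"); print("needle",needle(fs,bg))
np.save("fs2.npy",fs);np.save("ft2.npy",ft)
print(robot.current_tool_pos(),robot.current_eef_rot(),robot.current_joint_positions(),robot.current_time_s())
crop(fs,230,240,130,110,5,"pics/i_side.png");crop(ft,180,95,128,148,4,"pics/i_top.png")
E
```

```text
[ 27.33611559  27.86147317  -4.39409678 102.98827271   2.70897035
  49.25156312 -72.31928782]
needle (0.3368912260971984, 186.98710427319745)
[ 0.48375348 -0.23291253  0.12015602] [-1.79993456e+02 -2.62164516e-02 -3.89383827e+00] [ 27.26696148  20.95209153  -4.36257269  97.2741721    1.7515451
  61.8177526  -71.52880402] 21.3
```

View pics/i_side.png

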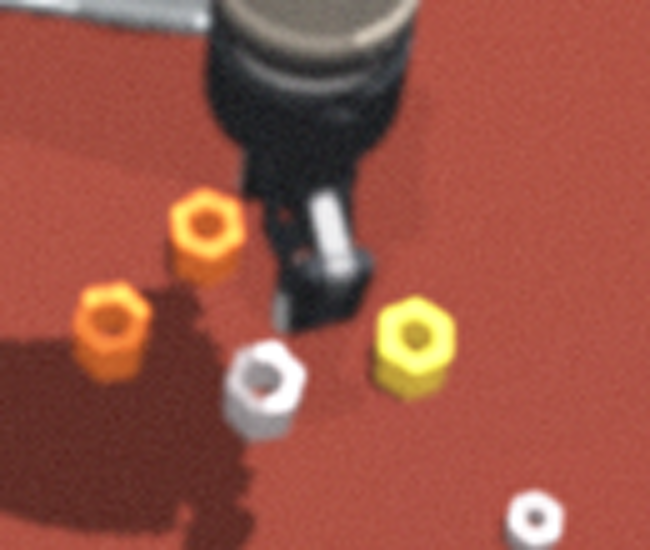

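View pics/i_top.png

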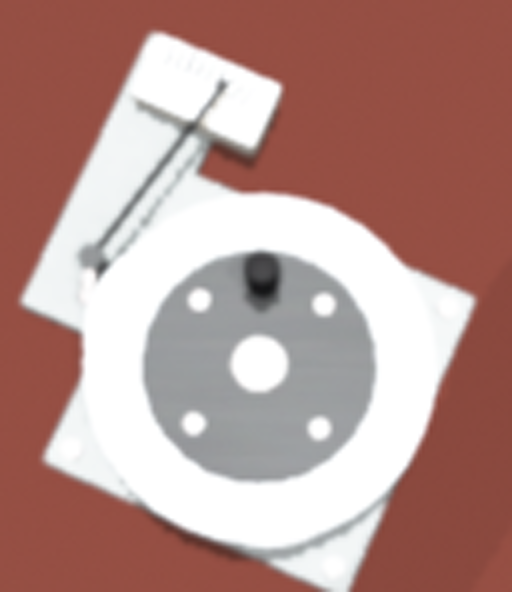

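```bash
python3 - <<'E'
from h import *
print("side nut top",onz((230+265.5/5-.5,240+380.5/5-.5),"side",.03))
hit=robot.line_to([.4834,-.2345,.021],[180,0,-4],velocity=.1,f_stop=12); print(hit,robot.current_tool_pos(),robot.current_contact_force())
if not hit:
    fingers.gripper_to(0,force=40); print("gap mm",robot.current_finger_gap()*85,robot.current_tool_pos())
    fz0=robot.current_contact_force()
    robot.line_to([.4834,-.2345,.14],velocity=.15); robot.pause(.1)
    print("gap mm",robot.current_finger_gap()*85,robot.current_contact_force(),fz0)
    crop(vision.grab_frame("side"),200,180,130,120,5,"pics/j_side.png")
print(robot.current_time_s())
for y in(66.55,-113.45): print(robot.inverse_kinematics([*S([[0,.095,0]])[0][:2],.095],[180,0,y]))
E
```

```text
side nut top [ 0.48256663 -0.23592506  0.03      ]
False [ 0.48407336 -0.23481226  0.02168098] [ 0.94203536 -0.25851194  0.54964905]
gap mm 0.03620120556661048 [ 0.48341601 -0.23447616  0.02102954]
gap mm -0.16735864904537254 [ 0.09312626 -0.54458471 -0.78323139] [ 0.2597274  -0.38986155  0.434662  ]
24.1
[ -0.47190942  31.17286858 -26.13054003  88.52899177  14.72776184
  63.73012984 -53.327026  ]
[ 19.44809087  43.36831631 -61.83499887  87.7432533   39.31791634
  72.82764715 108.77628759]
```

View pics/j_side.png

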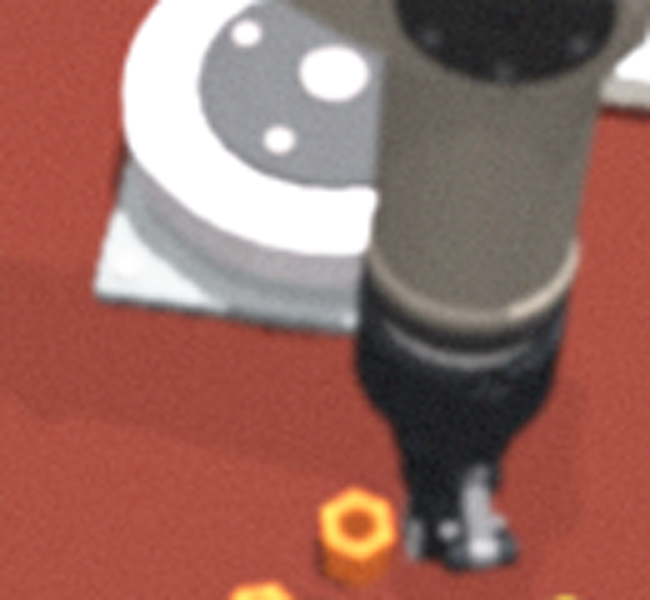

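The grasp closed on nothing, so I'll look for where the nut is.

```bash
python3 - <<'E'
from h import *
p,R=robot.current_tool_pos(),robot.current_eef_rot(); print(p,R)
fs=vision.grab_frame("side");ft=vision.grab_frame("top"); np.save("fs3.npy",fs)
print(proj([[.4831,-.2338,.015],p],"side"),proj([[.4831,-.2338,.03],p],"top"))
crop(fs,190,220,190,150,4,"pics/k_side.png");crop(ft,300,140,130,110,5,"pics/k_top.png")
E
```

```text
[ 0.48250136 -0.23410322  0.1386881 ] [-1.79944520e+02  1.48083429e-01 -3.99689535e+00]
[[282.15087082 317.77586715]
 [285.47286196 290.4287626 ]] [[366.23143798 208.33476436]
 [381.30593032 204.80377545]]
```

View pics/k_side.png

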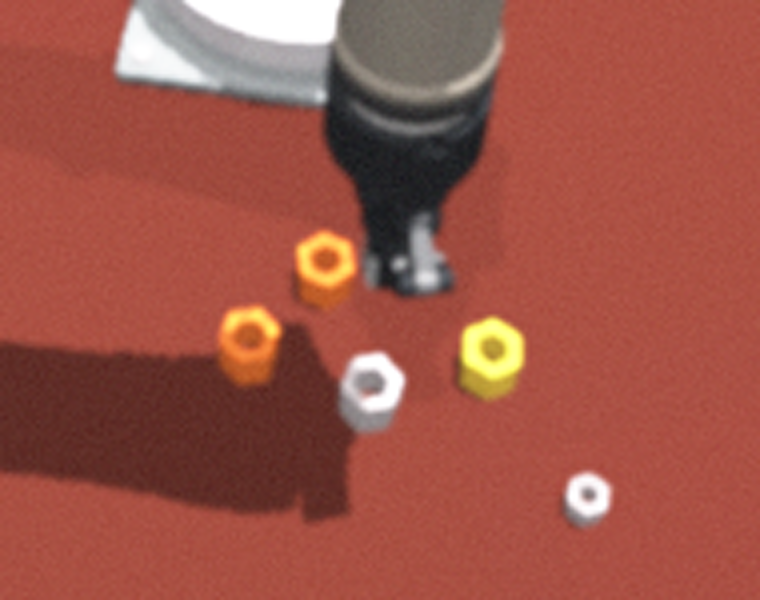

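View pics/k_top.png

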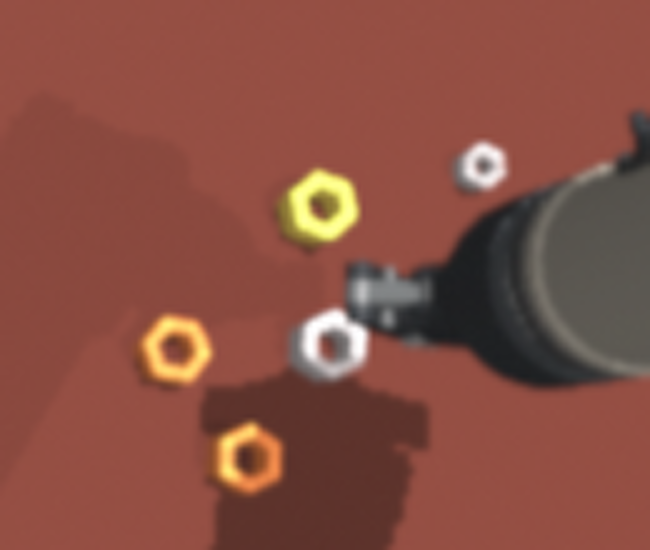

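```bash
python3 - <<'E'
from h import *
# i_side: TCP (.48375,-.2329,.12), front finger tip, half gap .65*42.5
for z in(.103,.11): print("i",(proj([[.48375,-.2329-.0276,z],[.48375+.015,-.2329-.0276,z]],"side")-[230,240])*5)
print("k tip",(proj([[.4825,-.2341,.1217],[.4975,-.2341,.1217]],"side")-[190,220])*4,(proj([[.4825,-.2341,.1217],[.4975,-.2341,.1217]],"top")-[300,140])*5)
# e_side TCP at A=65: 
a=np.radians(65.6);p=AX+.0514*np.array([np.cos(a),np.sin(a)])
print("e",(proj([[*p,.089],[*p,.106],[*p,.13]],"side")-[185,95])*4)
print("g tip",(proj([[AX[0]+.052,AX[1],.2-.017]],"side")-[185,95])*4)
j=robot.current_joint_positions();print(np.round(j,2).tolist(),robot.current_joint_torque())
E
```

```text
i [[293.49857787 348.66886929]
 [327.39266047 340.6289772 ]]
i [[294.68250184 340.68698049]
 [328.76223555 332.62474161]]
k tip [[379.78227021 298.11053319]
 [406.85316332 291.86891717]] [[393.58427579 327.27553152]
 [392.31866496 295.75620915]]
e [[336.74068681 334.33646025]
 [337.70237966 316.78745433]
 [339.09506304 291.37371758]]
g tip [[410.12408978 273.56725231]]
[27.41, 19.97, -4.33, 95.78, 1.64, 64.42, -71.37] [ 1.40196171e-03 -3.80566621e+01 -5.62054217e-01 -2.14402753e+01
  1.08104627e-02  1.36001426e-02 -2.40628987e-05]
```

```bash
python3 - <<'E'
from h import *
def draw(f,n,p,yaw,gap,x0,y0,w,h,k,name):
    b=cv2.resize(f[...,::-1],None,fx=k,fy=k,interpolation=cv2.INTER_CUBIC)
    c,s=np.cos(np.radians(yaw)),np.sin(np.radians(yaw))
    def T(q): q=np.atleast_2d(q).astype(float); return np.stack([p[0]+c*q[:,0]+s*q[:,1],p[1]+s*q[:,0]-c*q[:,1],p[2]-q[:,2]],1)
    def pl(q,col,cl=True): cv2.polylines(b,[((proj(T(q),n)+.5)*k).round().astype(np.int32)],cl,col,1)
    pl([[0,0,.017],[0,0,-.15]],(0,255,0),False)
    for sg in(1,-1):
        y=sg*(gap/2); pl([[-.011,y,.017],[.011,y,.017],[.011,y,-.02],[-.011,y,-.02]],(255,255,0))
    for z in(-.056,-.1): pl([[-.038,-.0425,z],[.038,-.0425,z],[.038,.0425,z],[-.038,.0425,z]],(0,255,255))
    for z in(-.15,): 
        t=np.linspace(0,2*np.pi,40); pl(np.stack([.04*np.cos(t),.04*np.sin(t),0*t+z],1),(255,0,255))
    return b[y0*k:(y0+h)*k,x0*k:(x0+w)*k]
a=draw(np.load("fs3.npy"),"side",[.4825,-.2341,.1387],-4,0,200,200,125,110,3,"")
t=draw(vision.grab_frame("top"),"top",[.4825,-.2341,.1387],-4,0,330,150,125,110,3,"")
a2=draw(np.load("fs2.npy"),"side",[.48375,-.2329,.1202],-4,.055,200,200,125,110,3,"")
a3=draw(np.load("fs1.npy"),"side",[AX[0]+.052,AX[1]-.002,.2],-2,.06,240,70,125,110,3,"")
cv2.imwrite("pics/l.png",np.vstack([np.hstack([a,t]),np.hstack([a2,a3])]))
E
```

```text
(no output)
```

View pics/l.png

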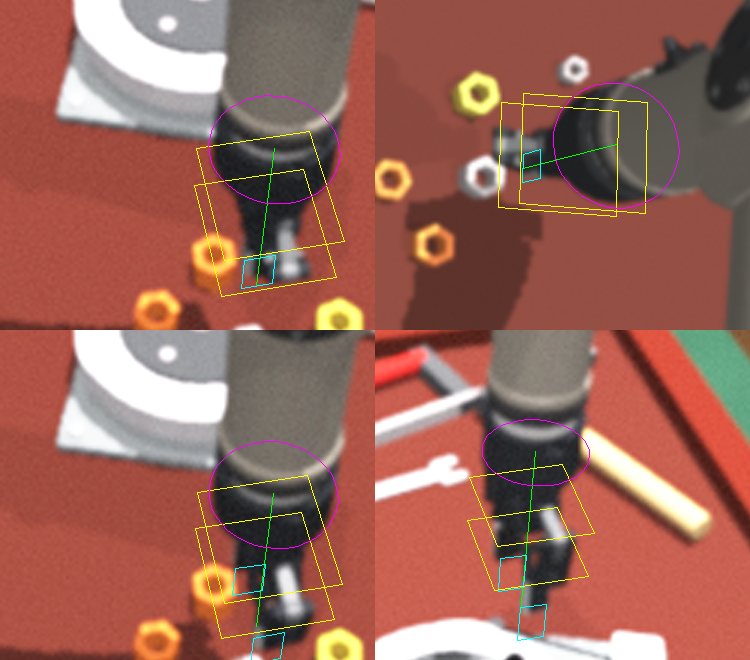

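The overlay puts the real fingers about 8–15 mm towards +x of the reported TCP. I'll open the jaws and lower them partway at the nut, to see the offset directly.

```bash
python3 - <<'E'
from h import *
fingers.gripper_to(.65)
hit=robot.line_to([.4834,-.2345,.045],[180,0,-4],velocity=.12,f_stop=12); robot.pause(.2)
print(hit,robot.current_tool_pos(),robot.current_eef_rot(),robot.current_finger_gap(),robot.tip_reach)
crop(vision.grab_frame("side"),240,260,90,80,6,"pics/m_side.png");crop(vision.grab_frame("top"),330,165,100,80,6,"pics/m_top.png")
print(robot.current_time_s())
E
```

```text
False [ 0.48409094 -0.23478977  0.04586788] [ 1.79962631e+02 -9.98979600e-02 -3.99975453e+00] 0.6475912749723016 0.017
26.0583
```

View pics/m_side.png

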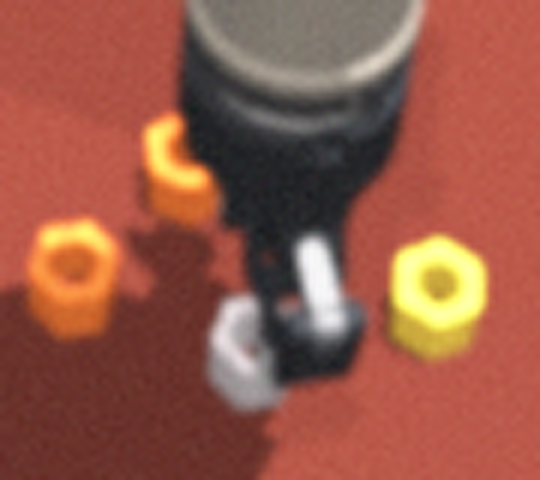

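View pics/m_top.png

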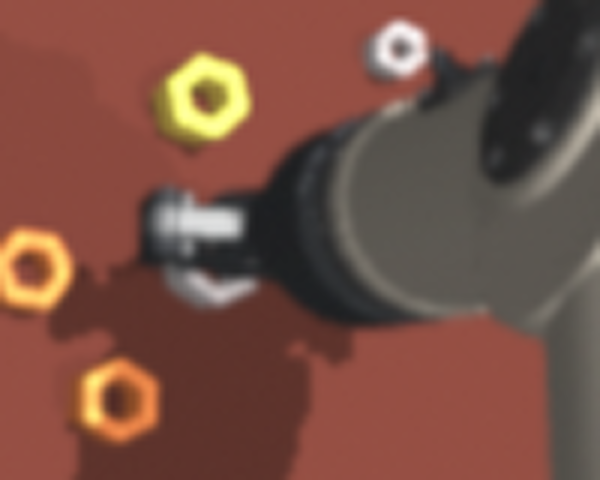

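```bash
python3 - <<'E'
from h import *
def T(p,yaw,q):
    c,s=np.cos(np.radians(yaw)),np.sin(np.radians(yaw)); q=np.atleast_2d(q).astype(float)
    return np.stack([p[0]+c*q[:,0]+s*q[:,1],p[1]+s*q[:,0]-c*q[:,1],p[2]-q[:,2]],1)
Q=[[0,y,z] for z in(-.03,-.06,-.1,-.15) for y in(0,.035)]
Qd=[[0,-y,z] for _,y,z in Q]
print("d",((proj(T([.484,.0972,.1066],167,Qd),"side")-[185,95])*4).round().tolist())
print("k",((proj(T([.4825,-.2341,.1387],-4,Q),"side")-[190,220])*4).round().tolist())
print("m",((proj(T([.4841,-.2348,.0459],-4,Q),"side")-[240,260])*6).round().tolist())
print("mtop",((proj(T([.4841,-.2348,.0459],-4,Q),"top")-[330,165])*6).round().tolist())
print("mtop other",((proj(T([.4841,-.2348,.0459],-4,Qd),"top")-[330,165])*6).round().tolist())
print("m tip",((proj(T([.4841,-.2348,.0459],-4,[[0,.0275,.01],[0,.042,.01],[-.011,.0275,.01],[.011,.0275,.01]]),"side")-[240,260])*6).round().tolist())
E
```

```text
d [[249.0, 339.0], [250.0, 379.0], [249.0, 306.0], [250.0, 346.0], [249.0, 260.0], [250.0, 300.0], [249.0, 198.0], [250.0, 239.0]]
k [[386.0, 252.0], [402.0, 313.0], [390.0, 220.0], [407.0, 282.0], [396.0, 175.0], [413.0, 238.0], [403.0, 115.0], [422.0, 179.0]]
m [[266.0, 271.0], [289.0, 359.0], [272.0, 230.0], [295.0, 319.0], [279.0, 173.0], [304.0, 263.0], [289.0, 95.0], [315.0, 188.0]]
mtop [[255.0, 249.0], [339.0, 255.0], [280.0, 242.0], [367.0, 249.0], [316.0, 233.0], [407.0, 240.0], [367.0, 220.0], [464.0, 228.0]]
mtop other [[255.0, 249.0], [171.0, 242.0], [280.0, 242.0], [193.0, 236.0], [316.0, 233.0], [225.0, 226.0], [367.0, 220.0], [270.0, 212.0]]
m tip [[277.0, 390.0], [286.0, 427.0], [248.0, 395.0], [306.0, 385.0]]
```

The near finger also looks about 15–20 mm higher than reported, so the tool frame is biased. I'll check by touching the bench with shut fingers at a clear spot near the nut and looking there.

```bash
python3 - <<'E'
from h import *
robot.line_to([.4834,-.2345,.09],velocity=.2)
fingers.gripper_to(0)
robot.line_to([.46,-.31,.06],velocity=.2)
hit=robot.line_to([.46,-.31,-.005],velocity=.05,f_stop=6)
print(hit,robot.current_tool_pos(),robot.current_eef_rot(),robot.current_contact_force(),robot.current_joint_positions())
fs=vision.grab_frame("side");ft=vision.grab_frame("top");np.save("fs4.npy",fs);np.save("ft4.npy",ft)
crop(fs,240,290,90,80,6,"pics/n_side.png");crop(ft,360,170,100,80,6,"pics/n_top.png")
p=robot.current_tool_pos()
print(((proj([[p[0],p[1],0]],"side")-[240,290])*6+2.5),((proj([[p[0],p[1],0]],"top")-[360,170])*6+2.5),robot.current_time_s())
E
```

```text
False [ 0.4603054  -0.31022017 -0.00462248] [ 1.79975973e+02 -4.09256335e-02 -4.00027943e+00] [ 0.58087575 -0.04712149 -0.15174898] [ 34.15246765  31.57397519  -2.61992734 101.13247984   1.86945229
  47.28804637 -63.34751363]
[[255.03366165 390.43273301]] [[190.03139394 289.91225308]] 29.125
```

View pics/n_side.png

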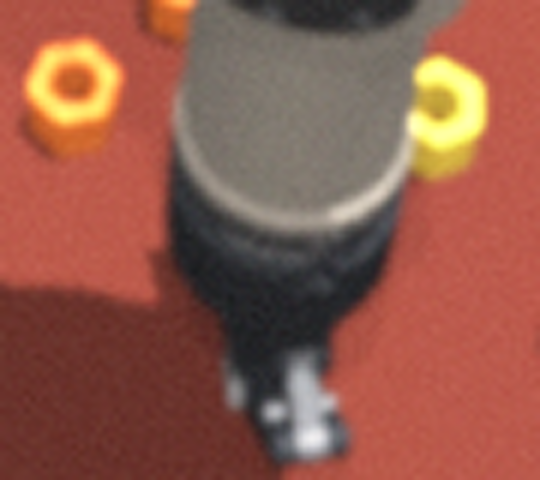

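View pics/n_top.png

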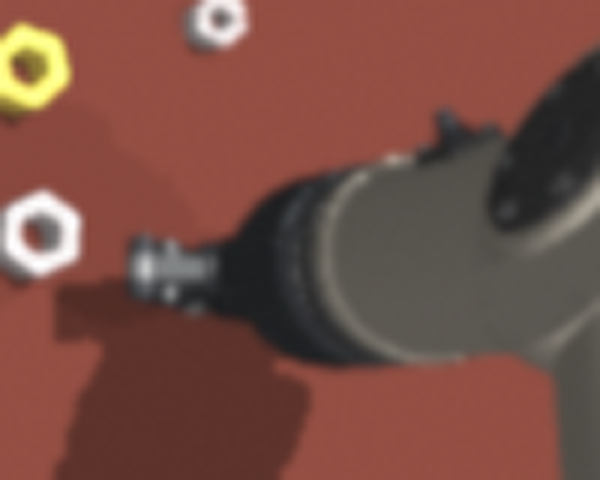

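```bash
python3 - <<'E'
from h import *
try:
    hit=robot.line_to([.46,-.31,-.05],velocity=.04,f_stop=6)
    print(hit)
except Exception as e: print(repr(e))
p=robot.current_tool_pos();print(p,robot.current_contact_force())
fs=vision.grab_frame("side");ft=vision.grab_frame("top");np.save("fs4.npy",fs);np.save("ft4.npy",ft)
crop(fs,240,290,90,80,6,"pics/o_side.png");crop(ft,360,170,100,80,6,"pics/o_top.png")
print(((proj([[p[0],p[1],0]],"side")-[240,290])*6+2.5),((proj([[p[0],p[1],0]],"top")-[360,170])*6+2.5),robot.current_time_s())
E
```

```text
True
[ 0.46042764 -0.31022014 -0.00911638] [ 0.13030698 -0.68150741  4.71233869]
[[255.44563146 390.48246216]] [[190.13952756 289.59984677]] 29.6083
```

View pics/o_side.png

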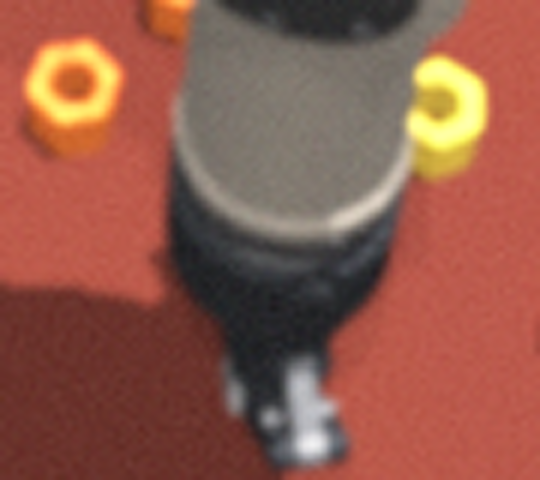

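View pics/o_top.png

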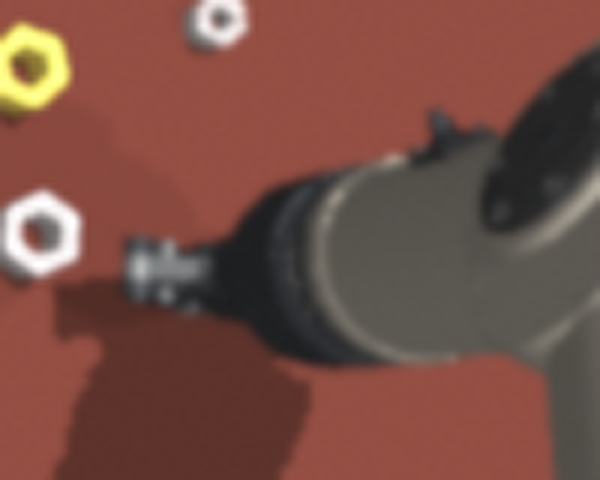

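The bench contact came at reported z = -0.009 with shut tips, where it should have been +0.017. The real tips are therefore about 26 mm higher than reported, and the first grasp closed just above the nut without moving it. Laterally the offset is only about 3 mm. I'll regrasp with this z correction.

```bash
python3 - <<'E'
from h import *
robot.line_to([.46,-.31,.06],velocity=.2)
fingers.gripper_to(.65)
robot.line_to([.480,-.2348,.06],velocity=.2)
hit=robot.line_to([.480,-.2348,-.009],velocity=.07,f_stop=10); print(hit,robot.current_tool_pos(),robot.current_contact_force())
fingers.gripper_to(0,force=40); print("gap mm",robot.current_finger_gap()*85,robot.current_tool_pos(),robot.current_contact_force())
if robot.current_finger_gap()>.2:
    p=robot.current_tool_pos(); robot.line_to([p[0],p[1],.13],velocity=.15); robot.pause(.1)
print("gap mm",robot.current_finger_gap()*85,robot.current_contact_force(),robot.current_time_s())
fs=vision.grab_frame("side"); crop(fs,240,230,110,100,6,"pics/q_side.png")
print(recognise("big_nut_center","side")[:4])
E
```

```text
False [ 0.48056095 -0.23503734 -0.0084799 ] [ 0.78248022 -1.09962309 -0.74322883]
gap mm 28.8601128822466 [ 0.48064467 -0.23503994 -0.00833554] [-0.29340926  0.35171491  3.08143899]
gap mm 29.114957872600744 [-0.56486933 -0.87223203 -1.03179582] 33.8667
[{'rect': [271.0, 287.6, 13.8, 14.3], 'p': 0.74}, {'rect': [253.4, 308.1, 13.2, 19.4], 'p': 0.56}, {'rect': [313.4, 312.0, 13.8, 18.0], 'p': 0.55}]
```

View pics/q_side.png

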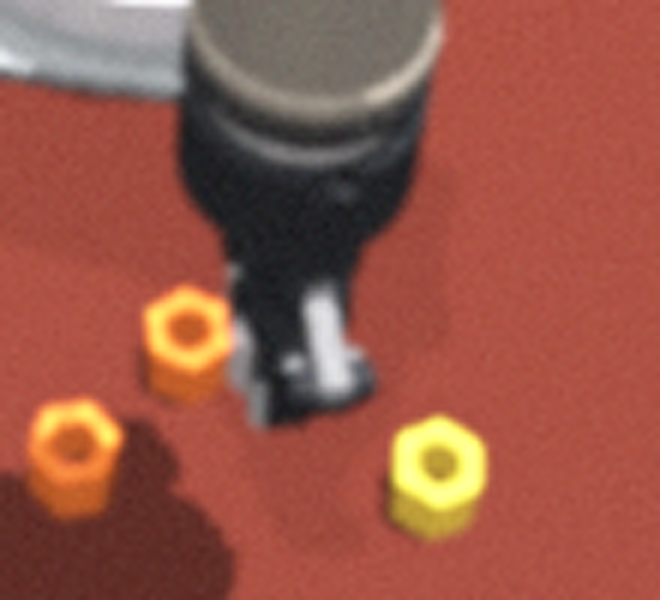

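The nut is held, with a 29 mm gap. Now I'll carry it to hover over the rim mark and check.

```bash
python3 - <<'E'
from h import *
p=robot.current_tool_pos(); robot.line_to([p[0],p[1],.18],velocity=.2)
M=S([[0,.095,0]])[0]; print(M)
T=S([[0,.0935,0]])[0]
robot.move_to([T[0],T[1],.17],[180,0,66.55])
robot.line_to([T[0],T[1],.085],velocity=.1,f_stop=10); robot.pause(.2)
print(robot.current_tool_pos(),robot.current_eef_rot(),robot.current_contact_force(),robot.current_finger_gap()*85)
fs=vision.grab_frame("side");ft=vision.grab_frame("top");np.save("fs5.npy",fs);np.save("ft5.npy",ft)
crop(fs,215,110,130,110,6,"pics/r_side.png");crop(ft,180,95,128,148,4,"pics/r_top.png")
p=robot.current_tool_pos(); zb=p[2]+.0083
t=np.linspace(0,2*np.pi,7)
print("pred nut bottom",((proj([[p[0],p[1],zb],[p[0],p[1],zb+.03],M+[0,0,.072]],"side")-[215,110])*6+2.5).round(),robot.current_time_s())
E
```

```text
[0.57100512 0.17185373 0.        ]
[0.57093279 0.17071104 0.08578993] [ 1.79932335e+02 -5.52511620e-02  6.65497715e+01] [-0.40340333 -0.65635458 -1.52935321] 29.35292183564733
pred nut bottom [[338. 342.]
 [341. 295.]
 [336. 373.]] 37.2
```

View pics/r_side.png

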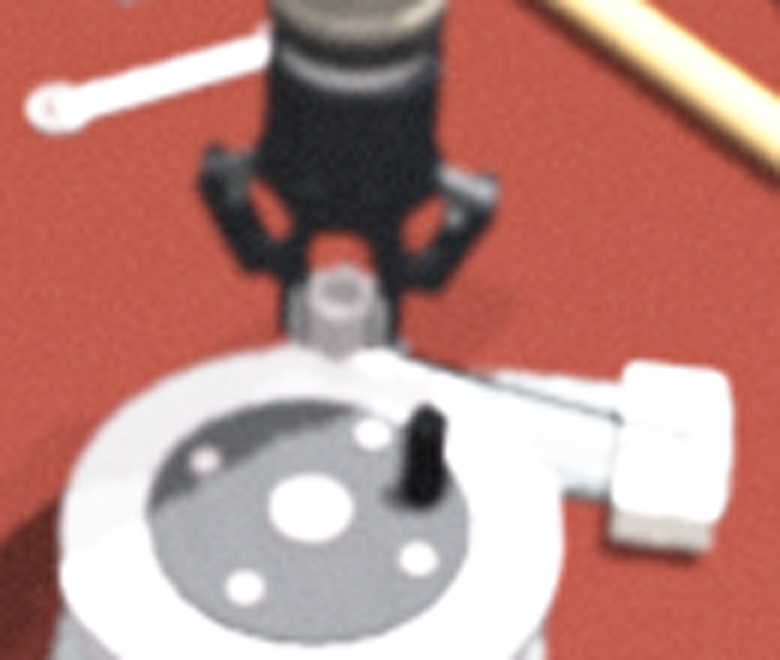

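View pics/r_top.png

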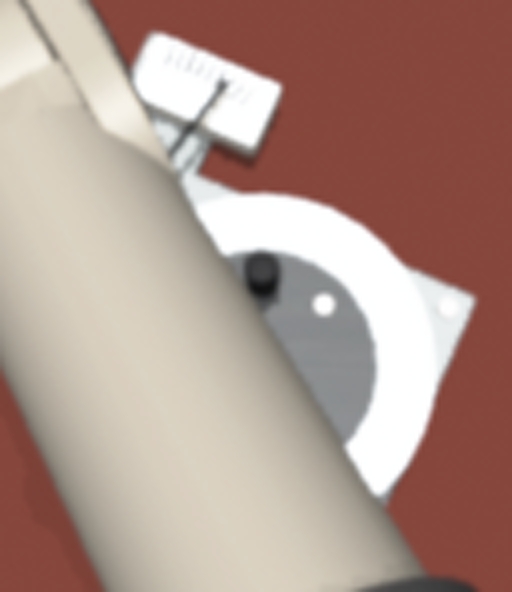

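```bash
python3 - <<'E'
from h import *
p=robot.current_tool_pos(); T=S([[0,.0935,0]])[0]
hit=robot.line_to([T[0],T[1],.052],velocity=.025,f_stop=3.5)
print(hit,robot.current_tool_pos(),robot.current_contact_force(),robot.current_finger_gap()*85)
fs=vision.grab_frame("side");np.save("fs6.npy",fs)
p=robot.current_tool_pos(); zb=.072
M=S([[0,.095,0]])[0]
print(((proj([[M[0],M[1],.072],[M[0],M[1],.102],[p[0],p[1],.102]],"side")-[255,130])*8+3.5).round(),robot.current_time_s())
b=cv2.resize(fs[130:200,255:335,::-1],None,fx=8,fy=8,interpolation=cv2.INTER_CUBIC)
hx=lambda z:np.stack([M[0]+.0173*np.cos(np.radians(-23.45+30+60*np.arange(6))),M[1]+.0173*np.sin(np.radians(-23.45+30+60*np.arange(6))),np.full(6,z)],1)
for z in(.072,.102): cv2.polylines(b,[((proj(hx(z),"side")-[255,130])*8+3.5).round().astype(np.int32)],True,(0,0,255),1)
cv2.imwrite("pics/s_side.png",b)
bg=np.load("bg.npy");print("needle outer",needle(fs,bg,s0=.095,s1=.14))
E
```

```text
True [0.57036345 0.17036891 0.06362126] [ 0.70763106 -0.15638162  3.7543003 ] 29.648822142060283
[[129. 338.]
 [132. 276.]
 [132. 280.]] 38.1083
needle outer (0.25321240540507983, 24.563490838889727)
```

View pics/s_side.png

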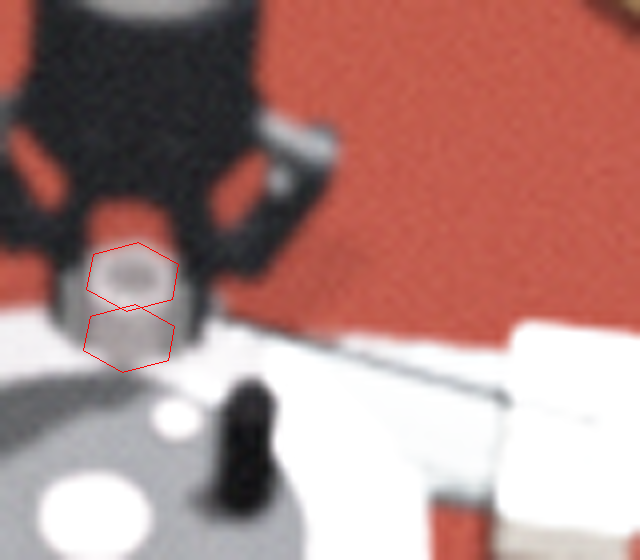

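Contact came at the predicted height, the nut matches the projected target outline, and the needle is unchanged. Releasing.

```bash
python3 - <<'E'
from h import *
fingers.gripper_to(.55); robot.pause(.2)
p=robot.current_tool_pos(); robot.line_to([p[0],p[1],p[2]+.09],velocity=.1)
robot.move_to([.42,-.12,.25],[180,0,0]); robot.pause(.3)
fs=vision.grab_frame("side");ft=vision.grab_frame("top");np.save("fs7.npy",fs);np.save("ft7.npy",ft)
bg=np.load("bg.npy");print("needle",needle(fs,bg),needle(fs,bg,s0=.095,s1=.14),robot.current_time_s())
M=S([[0,.095,0]])[0]
o=[]
for n,f,x0,y0,w,h in(("side",fs,225,135,85,95),("top",ft,190,130,85,95)):
    b=cv2.resize(f[y0:y0+h,x0:x0+w,::-1],None,fx=4.6,fy=4.6,interpolation=cv2.INTER_CUBIC)
    c=b.copy(); t=np.radians(-23.45+30+60*np.arange(6))
    for z in(.072,.102): cv2.polylines(c,[((proj(np.stack([M[0]+.0173*np.cos(t),M[1]+.0173*np.sin(t),np.full(6,z)],1),n)-[x0,y0])*4.6+1.8).round().astype(np.int32)],True,(0,0,255),1)
    o.append(c)
cv2.imwrite("pics/t.png",np.hstack(o)); crop(ft,180,95,128,148,4,"pics/t_top.png")
E
```

```text
needle (0.2635187786300969, 65.25574595460893) (0.25310741498974954, 36.91559182796907) 41.3583
```

View pics/t.png

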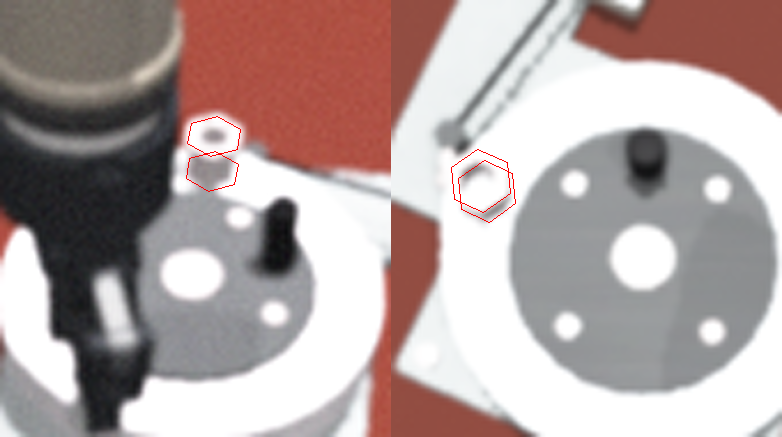

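View pics/t_top.png

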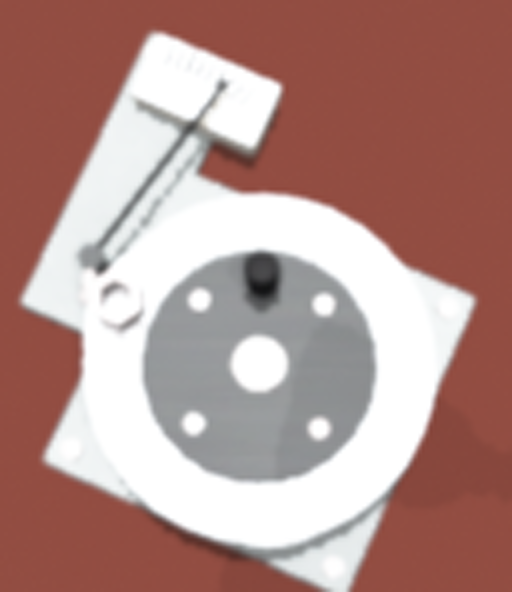

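```bash
python3 - <<'E'
from h import *
print(robot.current_time_s()); workorder.close_job()
E
```

```text
41.3583
the job is handed in; nothing more can be done
```

The pulley is stopped with its high spot at the feeler. The large silver nut lies flat on the rim at the mark beside the feeler, and the job was handed in at 41.4 s of the 72 s allowed.

- **Pulley:** I found both bulges in the top picture and led the knob about 169° clockwise, past the peak and back, then let go. The needle read about 0.26 in the side view, against a zero of 0.02, and about 0.216 rad in the top view. The lesser bulge never reached the feeler, so I did not sweep a whole turn.
- **Nut:** After I let go and retracted, both camera views matched the nut to the projected target outline within about 2 mm. The needle and knob had not moved from their positions before the placing.
- **What disagreed:** The real fingertips stand about 26 mm higher than the reported tool position. Because of this:
  - my first grasp closed just above the nut without moving it;
  - I confirmed the offset by touching the bench with shut fingers and regrasped;
  - the knob was gripped higher than intended, without trouble.
- **Left alone:** I did not touch the small nut, wrench, tin or coloured look-alikes. I took no last picture of the small nut or wrench after the final move.

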